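# Close the wax melter and fit its thermostat knob

## Task

Get the beekeeper's wax melter ready to switch on: shut its lid fully, and put the loose black thermostat knob back on the D-shaped shaft of the sloping control box, lining up the flats and pushing it on until it snaps fully home. Do not knock over or shove aside the other loose things on the table, and let go of everything at the end.

Things in the scene. Friction and masses are not known exactly. Their poses are not given: they have to be found in the camera images.
- knob: Loose black thermostat knob, 63 mm tall, 120 g, standing skirt down on the table left or right of the melter. Origin: centre of its underside, where the bore opens; z along its axis, out through the grip. Round skirt 72 mm across, z = 0 to 33 mm. D-shaped bore 30 mm across, 28 mm deep, its flat 7 mm from the axis on the +x side, under the grip's nose.
- knob_grip (a point): Point on the knob's axis 50 mm above its underside, in its bar grip; axes as the knob's. The bar on top of the skirt is 18 mm wide (along y, the width to grasp), z = 33 to 63 mm and x = -28 to +46 mm from the knob's origin. Its +x end tapers (from x = 30 mm) to a nose that overhangs the skirt; the other end is square.
- shaft_seat (a point): Centre of the collar (58 mm across) at the foot of the steel D-shaft on the grey sloping control box. The knob's underside rests here when home: knob and its axes then coincide with this frame. z points out along the shaft, 30 degrees from vertical, leaning to the robot's side; x points to the shaft's flat. At the start the shaft is turned up to 0.8 rad either way from flat-to-robot.
- shaft_tip (a point): Free end of the D-shaft, 26 mm out from the collar, axes as shaft_seat. Shaft 28 mm in diameter, flat 6 mm from the axis; the last 5 mm taper by 1.5 mm all round. It turns stiffly (0.1 N m). A knob over 0.2 rad off does not enter. Two sprung balls in its sides resist with some 3 to 10 N from 15 mm before home; the knob snaps in over the last 2 mm.
- lid (a joint): Angle of the melter's lid, rad: 0 shut, 0.6 to 1.0 at the start. The hinge is stiff: the lid stays where it is left and takes about 1 to 3 N near its front edge to push down.
- lid_hinge (a point): Middle of the lid's hinge line, on the tank's far upper rim, 140 mm above the table; axes turn with the lid: y along the hinge, -x to the lid's free edge 200 mm away, z out of its upper side. Steel lid 200 x 220 mm, z = 0 to 8 mm. The steel tank below is 200 x 220 x 140 mm; the control box at its front is 130 mm deep, 200 mm wide, 110 mm high at the tank and 35 mm at its front edge.
- lid_handle (a point): Outer end of the lid's small black handle knob, in the lid's middle 170 mm from the hinge line, standing 43 mm above the lid's underside.
- honey_jar: Bystander: round amber honey jar with a steel cap, 68 mm across, 100 mm tall, standing on the side of the melter where the knob is not. Origin at its underside.
- mug: Bystander: white mug, 80 mm across, 90 mm tall, handle to its +y. Origin at its underside.
- tin: Bystander: steel can with a paper label, 80 mm across, 110 mm tall. Origin at its underside.
- fork: Bystander: green uncapping fork lying flat at the right of the table, 175 mm long along its x, 70 mm wide, 18 mm high. Origin at its underside.
- hive_brush: Bystander: hand brush lying at the left of the table, long axis x. Origin at its underside.
Things that resemble listed ones, but are neither listed nor needed, are in the scene too. Of the things that look like the knob, take the one that is farthest to the robot's left at the start.

How it is judged:
At the end, for the whole second after the job is handed in: The knob is home on the shaft: underside within 2.5 mm of the collar, centre within 4 mm, axis within 0.1 rad, flat lined up within 0.3 rad, at rest; the lid is shut to within 0.05 rad (distance between knob and shaft_seat below 0.004 m and z of knob in the frame of shaft_seat below 0.0025 m and angle between the z axis of knob and the z axis of shaft_seat, either way round below 0.1 rad and angle between the x axis of knob and the x axis of shaft_seat, either way round below 0.3 rad and value of joint lid below 0.05 rad and linear speed of knob below 0.02 m/s); the robot touches nothing.
It fails at once if a loose bystander knocked over or shoved more than 50 mm (distance of any of honey_jar, mug, tin, fork, hive_brush from where it was at the start of the episode above 0.05 m or angle between any of honey_jar, mug, tin, fork's own z axis and vertical above 0.6 rad).
It also fails if it takes over 53 s, if anything falls off the work surface, if the arm or the gripper's body presses on something with over 40 N, if the wrist force passes 120 N, or if a joint passes its speed limit or range.

## Robot

A 6-joint arm with a two-finger parallel gripper is mounted at the origin on the work surface. World frame = base frame: x ahead of the robot, y to its left, z up, the work surface at z = 0. Lengths are in m, angles in rad, forces in N, time in s.
With the tool pointing down it reaches from about 0.4 to 0.825 m from the base axis. Payload 7 kg.
Tool frame: the origin (TCP) lies at the centre of the arm's flange, where the gripper is bolted on; the fingertips stand 178 mm ahead of it and the grasp point (between the pads) lies arm.tcp_to_grasp ahead of it (arm.tcp_to_grasp is the distance from the TCP to the grasp point, in m); z points along the fingers, y is the direction in which the jaws open and shut (so a half turn about z gives the same grasp; the last joint's range is limited). The gripper opens to 88 mm and grips with 3 to 60 N. Pads are 19 mm wide; open, the fingers measure 130 mm over their backs; the gripper's body (78 mm by 193 mm) begins 47 mm behind the grasp point.
Start: joints at [1.58, 0.359, 0.012, 0, -1.224, -0.288], TCP at [0.186, 0.649, 0.405] pointing down, gripper open.
Joint ranges: [-3.07, 3.07], [-1.43, 2.12], [-1.02, 1.25], [-3.03, 1.67], [-3.05, -0], [-3.03, 3.03]. Speed limits (rad/s): [2.39, 2.39, 3.01, 3.14, 3.14, 3.14].

## Interface

Orientations are given as [roll, pitch, yaw] about the fixed x, y, z axes, in that order (R = Rz(yaw) Ry(pitch) Rx(roll)).
In Python, from station import arm gives the robot as it stands.
- The arm moves only by the tool move_arm, never from a script. Its argument "deltas" is a list of rows, each a list of 6 numbers: the shift along the world's x, y, z in mm, then the turn, a rotation vector about the world's x, y, z in degrees. In form: [[tx, ty, tz, ax, ay, az], ...]. A call has exactly 5 rows; each row shifts and turns the commanded pose from where the row before left it; what a row does not reach is not made up. A row lasts 1/12 s, in which the tool goes at most 41.7 mm and 7.16 degrees, less where a joint would pass 70% of its speed; a pose out of reach is approached as far as the arm can. A call with a gripper value outside its range is refused whole. "claw" is the closure in counts, from 0 (fully open) to 255 (shut), set as the call begins (left out, the last holds). The fingers move at their own pace and stop on an object; "squeeze" is the grip in N (left out, the last holds). Time passes only in rows, so rows that do not move let the fingers close, or fill a call up. It gives the time, the measured TCP pose, the force and the opening at its end, in the units of the state.
- arm.get_state(): the state, without advancing time (a new reading comes with each control period).
- arm.grab_frame(name): name is "scene" or "top"; returns the picture (420x560x3 uint8, red, green, blue); there is no depth.
- arm.calibration(name): a dict with "intrinsics" (3x3 intrinsics, pixels), "T" (4x4, takes a point from camera to world coordinates). Camera axes: x right, y up, looking along -z (the intrinsics and any distortion apply to the point x, -y, -z); pixel columns grow to the right and rows downward; lengths in m; the calibration is good to about 2 mm. A picture is of the moment at which its call begins. calibration takes no time and is no camera call.
- arm.job_done(): hands the job in, once; it reports no verdict.
Trained networks look in the newest picture that a camera, given by its name, has taken for a name from the list of things; names that differ only in an ending like _2 or _b are one class to them, and where a whole thing is asked for, a point or a joint stands for the part that bears it (a point fixed in the world has none). Each returns a list of dicts, best first, with "score" (0 to 1); they miss things now and then, are a little off and sometimes report something else, mostly with a low value. They report only what shows in the picture. A call takes as long as a camera call. They do not tell look-alikes from the thing itself.
- arm.spot_in(thing, camera): "xy" ([column, row] in pixels, amid what is visible of it).
- arm.masks_of(thing, camera): "pixels" (420x560 bool, what is visible of it) and "xy" ([column, row] in pixels, amid what is visible of it).
- arm.spot_point(thing, camera): "xy" ([column, row] in pixels: a listed point, or the origin of a listed thing).
The state is a dict: "t": time; "q": joint angles; "qd": joint speeds; "joint_efforts": joint torques, N m; "eef_pos": TCP position; "ee_rot": TCP orientation; "force": force on the tool from outside, world axes, zero at the start; "moment": the same for the moment, N m; "width": finger opening in m.
Only numpy, scipy, OpenCV 4.12 (cv2) and the standard library are available. Lean on these libraries where they do the work, as an engineer would, in place of code of your own. Each camera call takes 0.05 s, during which the arm holds its last target. There are 200 camera calls.

## Working session

There is one attempt and no reset: what is moved stays moved. The work goes in short steps, Python scripts to look and compute and a tool call to move; the robot and the scene stay as the last step left them, time stands still between calls to the robot, and variables do not carry over. Pictures are saved under pics/ and viewed, about 8 in all and at most 12, crops included, and the job is handed in when it is done.

Besides the shell and the picture viewer there is one more tool, called after "Call:" as name([rows], argument=value, ...), one row to a line, values as JSON. move_arm: Moves the arm, as the interface text tells. Its arguments: {"type":"object","properties":{"deltas":{"type":"array","items":{"type":"array","items":{"type":"number"}}},"claw":{"type":"number"},"squeeze":{"type":"number"}},"required":["deltas"]}

```bash
mkdir -p pics; cat > h.py <<'E'
import numpy as np, cv2
from station import arm
from scipy.spatial.transform import Rotation as R
def proj(p,c):
    C=arm.calibration(c);T=np.linalg.inv(C["T"]);q=T[:3,:3]@np.array(p)+T[:3,3];v=np.array([q[0],-q[1],-q[2]]);w=np.array(C["intrinsics"])@v;return w[:2]/w[2]
def ray(xy,c):
    C=arm.calibration(c);v=np.linalg.inv(C["intrinsics"])@[xy[0],xy[1],1];T=np.array(C["T"]);return T[:3,3],T[:3,:3]@[v[0],-v[1],-v[2]]
def atz(xy,c,z):
    o,d=ray(xy,c);return o+d*(z-o[2])/d[2]
def tri(a,b):
    o1,d1=ray(a,"top");o2,d2=ray(b,"scene");s=np.linalg.lstsq(np.c_[d1,-d2],o2-o1,rcond=None)[0];p=o1+s[0]*d1;q=o2+s[1]*d2;return (p+q)/2,np.linalg.norm(p-q)
def save(c,n):
    f=arm.grab_frame(c);cv2.imwrite("pics/"+n,f[:,:,::-1]);return f
E
python3 - <<'E'
from h import *
a=save("top","t0.png");b=save("scene","s0.png")
print(arm.tcp_to_grasp,[x for x in dir(arm) if x[0]!='_'])
for c in("top","scene"):
    print(c,np.round(arm.calibration(c)["T"],3).tolist())
    for t in("knob","knob_grip","shaft_seat","shaft_tip","lid_hinge","lid_handle","honey_jar","mug","tin","fork","hive_brush"):
        print(t,[(np.round(r["xy"]).astype(int).tolist(),round(r["score"],2)) for r in arm.spot_point(t,c)])
s=arm.get_state();print(s["t"],s["eef_pos"],s["ee_rot"])
E
```

```text
0.1593 ['Unreachable', 'calibration', 'get_state', 'grab_frame', 'job_done', 'masks_of', 'spot_in', 'spot_point', 'tcp_to_grasp']
top [[0.006, 0.998, -0.055, 0.431], [-1.0, 0.007, 0.016, -0.027], [0.017, 0.054, 0.998, 1.642], [0.0, 0.0, 0.0, 1.0]]
knob [([374, 215], 0.82), ([457, 187], 0.74), ([401, 252], 0.69), ([402, 312], 0.57)]
knob_grip [([409, 315], 0.91), ([464, 184], 0.88), ([376, 214], 0.82), ([405, 251], 0.56)]
shaft_seat [([168, 148], 0.15)]
shaft_tip [([283, 224], 0.6)]
lid_hinge [([266, 128], 0.82)]
lid_handle [([269, 135], 0.7)]
honey_jar [([179, 221], 0.62)]
mug [([378, 155], 0.72)]
tin [([162, 148], 0.79)]
fork [([415, 188], 0.61)]
hive_brush []
scene [[-0.719, -0.454, 0.526, 1.28], [0.694, -0.445, 0.566, 0.784], [-0.023, 0.772, 0.636, 1.069], [0.0, 0.0, 0.0, 1.0]]
knob [([268, 160], 0.73), ([237, 184], 0.69), ([158, 186], 0.62)]
knob_grip [([157, 171], 0.95), ([234, 172], 0.68), ([268, 145], 0.68)]
shaft_seat [([287, 222], 0.46)]
shaft_tip [([291, 212], 0.54)]
lid_hinge [([231, 262], 0.56)]
lid_handle [([236, 200], 0.78), ([287, 212], 0.74)]
honey_jar [([368, 302], 0.61), ([287, 223], 0.36)]
mug [([176, 232], 0.91), ([180, 198], 0.71)]
tin [([324, 354], 0.63)]
fork [([178, 200], 0.52)]
hive_brush [([424, 366], 0.72)]
1.2 [0.18578967 0.64890582 0.40465879] [ 3.14159071e+00  1.31412833e-05 -2.78814539e-01]
```

View pics/t0.png

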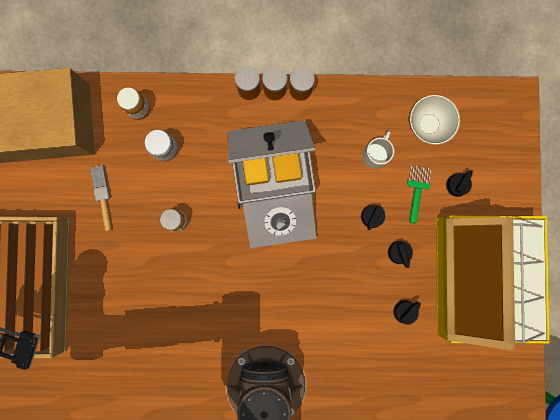

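View pics/s0.png

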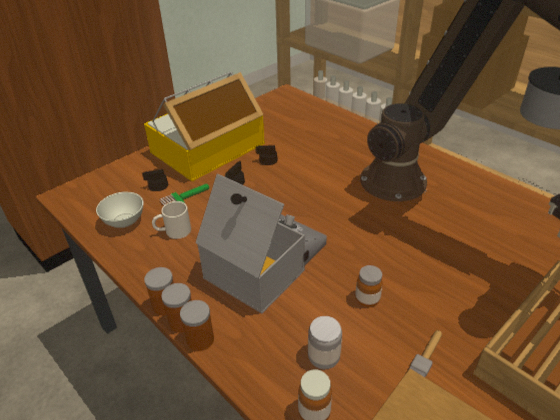

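The top view shows four knob look-alikes at top pixels (373,215), (457,185), (400,252) and (407,312). Image left is +y, the robot's left, so (373,215) is the farthest left and the one to take. The melter is at about (272,180), the shaft at about (280,221), and the lid is open.

```bash
python3 - <<'E'
from h import *
a=cv2.imread("pics/t0.png");b=cv2.imread("pics/s0.png")
c1=cv2.resize(a[110:260,220:420],(800,600),interpolation=cv2.INTER_CUBIC)
cv2.imwrite("pics/c1.png",c1)
c2=cv2.resize(b[170:310,190:340],(640,597),interpolation=cv2.INTER_CUBIC)
cv2.imwrite("pics/c2.png",c2)
for n,p in dict(k1=(376,214),k2=(464,184),k3=(405,251),k4=(409,315)).items(): print(n,atz(p,"top",.05).round(3))
print("knob o",atz((374,215),"top",0).round(3))
for t,s in (((376,214),(234,172)),((464,184),(157,171)),((409,315),(268,145)),((283,224),(291,212)),((269,135),(236,200))): print(tri(t,s))
for n,p,z in (("jar",(179,221),0),("mug",(378,155),0),("tin",(162,148),0),("fork",(415,188),0)): print(n,atz(p,"top",z).round(3))
E
```

```text
k1 [ 0.516 -0.326  0.05 ]
k2 [ 0.608 -0.592  0.05 ]
k3 [ 0.406 -0.413  0.05 ]
k4 [ 0.217 -0.423  0.05 ]
knob o [ 0.515 -0.33   0.   ]
(array([ 0.4996382 , -0.29776632,  0.14674327]), np.float64(0.029429844909216924))
(array([ 0.60550751, -0.58685586,  0.0611001 ]), np.float64(0.002251880631662155))
(array([ 0.22025059, -0.41982582,  0.06731693]), np.float64(0.00232555599024634))
(array([ 0.47850565, -0.04478416,  0.11199783]), np.float64(0.009101591195187357))
(array([ 0.69907161, -0.00817398,  0.30283796]), np.float64(0.0015561517341323473))
jar [0.492 0.268 0.   ]
mug [ 0.701 -0.342  0.   ]
tin [0.717 0.324 0.   ]
fork [ 0.6   -0.457  0.   ]
```

View pics/c1.png

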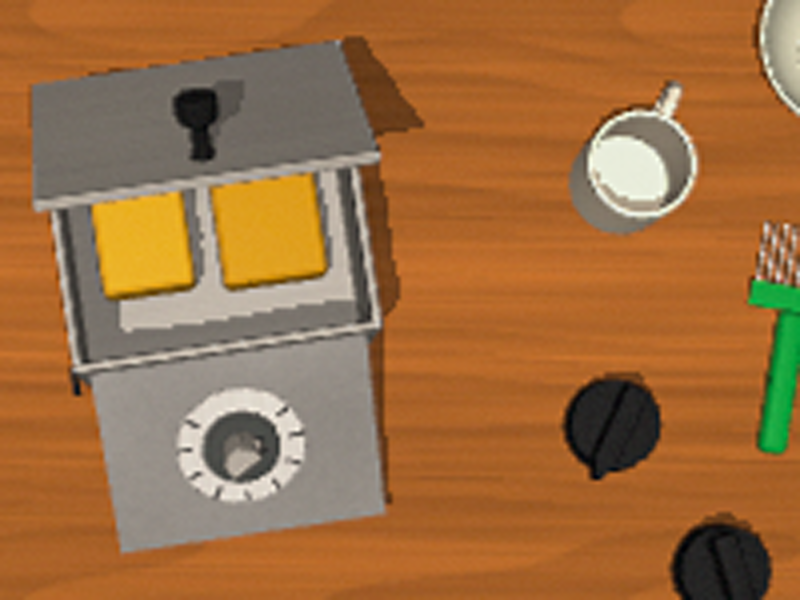

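View pics/c2.png

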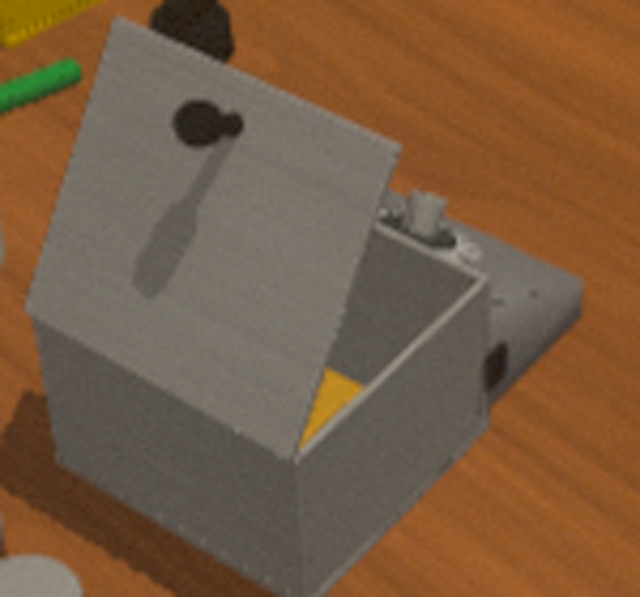

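```bash
cat > fit.py <<'E'
from h import *
from scipy.optimize import least_squares
def T(u,v): return ("top",(220+u/4-.4,110+v/4-.4))
def S(u,v): return ("scene",(190+u/4.267-.4,170+v/4.267-.4))
def mp(p,x): # melter frame -> world
    c,s=np.cos(p[2]),np.sin(p[2]);return np.array([p[0]+c*x[0]-s*x[1],p[1]+s*x[0]+c*x[1],.14+x[2]])
def lid(p,x,y,z):
    a=p[3];return mp(p,[x*np.cos(a)+z*np.sin(a),y,-x*np.sin(a)+z*np.cos(a)])
W=.11
obs=[(lambda p:mp(p,[-.2,W,0]),*T(75,372)),(lambda p:mp(p,[-.2,-W,0]),*T(380,325)),
(lambda p:mp(p,[-.33,.1,-.105]),*T(120,552)),(lambda p:mp(p,[-.33,-.1,-.105]),*T(385,515)),
(lambda p:lid(p,-.2,W,.004),*T(36,208)),(lambda p:lid(p,-.2,-W,.004),*T(378,157)),
(lambda p:lid(p,0,W,.008),*T(32,85)),(lambda p:lid(p,0,-W,.008),*T(340,42)),
(lambda p:lid(p,-.2,-W,.008),*S(118,17)),(lambda p:lid(p,-.2,W,.008),*S(400,148)),
(lambda p:lid(p,0,-W,.008),*S(27,312)),(lambda p:lid(p,0,W,.004),*S(297,458)),(lambda p:mp(p,[-.2,W,0]),*S(487,278)),
(lambda p:lid(p,-.17,0,.043),"top",(269,135)),(lambda p:lid(p,-.17,0,.043),"scene",(236,200))]
def f(p): return np.concatenate([proj(g(p),c)-np.array(xy) for g,c,xy in obs])
r=least_squares(f,[.75,0,.15,.8],loss="soft_l1");p=r.x
E
python3 - <<'E'
from fit import *
print(p.round(4));print(f(p).reshape(-1,2).round(1).tolist())
print("edge",lid(p,-.2,0,.008).round(3),"handle",lid(p,-.17,0,.043).round(3))
n=mp(p,[-.5,0,np.sqrt(3)/2])-mp(p,[0,0,0])
print("n",n.round(3))
# collar centre: intersect ray with slope plane
P0=mp(p,[-.2,0,-.03])
for c,xy in (("top",T(241,446)[1]),("scene",S(430,240)[1])):
    o,d=ray(xy,c);w=o+d*((P0-o)@n)/(d@n);print(c,w.round(4),"melter y",(w-P0)[:2]@[-np.sin(p[2]),np.cos(p[2])],"along",(w-P0)[:2]@[np.cos(p[2]),np.sin(p[2])])
a=cv2.imread("pics/t0.png");b=cv2.imread("pics/s0.png")
k=cv2.resize(a[203:239,262:298],(396,396),interpolation=cv2.INTER_CUBIC)
l=cv2.resize(b[205:239,270:304],(396,396),interpolation=cv2.INTER_CUBIC)
cv2.imwrite("pics/c3.png",np.hstack([k,l]))
E
```

```text
[0.7537 0.0013 0.1527 0.9864]
[[-0.5, 0.3], [0.6, 0.7], [0.1, 0.2], [-0.1, -0.3], [-0.8, -0.4], [0.6, -0.1], [-0.3, -0.5], [-0.1, -0.7], [-0.8, -0.3], [-0.4, -0.5], [-0.8, 0.1], [-0.5, 1.0], [1.7, -0.4], [-0.5, 1.1], [0.6, -1.2]]
edge [ 0.651 -0.015  0.311] handle [ 0.696 -0.008  0.306]
n [-0.494 -0.076  0.866]
top [ 0.4914 -0.0393  0.0723] melter y -0.00021283762017570236 along -0.06532496993784917
scene [ 0.4891 -0.031   0.0717] melter y 0.008321825757429555 along -0.06641508254944149
```

View pics/c3.png

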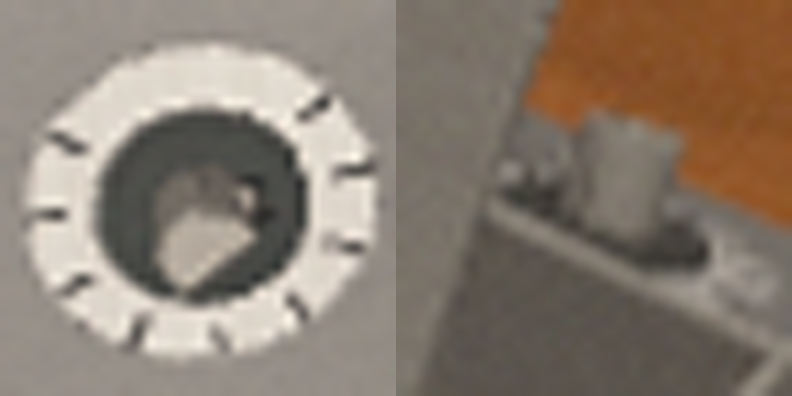

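```bash
cat >> fit.py <<'E'
def Rs(th): # shaft frame: z=n, x rotated th from downslope
    Rm=R.from_euler("z",p[2]).as_matrix()
    z=np.array([-.5,0,np.sqrt(3)/2]);x=np.array([-np.sqrt(3)/2,0,-.5]);y=np.cross(z,x)
    return Rm@np.c_[x*np.cos(th)+y*np.sin(th),-x*np.sin(th)+y*np.cos(th),z]
def dpoly(r,f):
    a=np.arccos(f/r);t=np.linspace(a,2*np.pi-a,40);return np.c_[r*np.cos(t),r*np.sin(t)]
def seat(h,dx=0,dy=0): return mp(p,[-.265+dx,dy,-.0675])+h*Rs(0)[:,2]
E
python3 - <<'E'
from fit import *
a=cv2.imread("pics/t0.png").astype(np.float32).mean(2)
K=8;x0,y0=255,200
z=cv2.resize(a[y0:y0+50,x0:x0+50],None,fx=K,fy=K,interpolation=cv2.INTER_LINEAR)
def mask(P):
    q=np.array([((proj(v,"top")-[x0,y0]+.5)*K) for v in P]);m=np.zeros(z.shape,np.uint8);cv2.fillPoly(m,[q.round().astype(np.int32)],1);return m
best=[]
for h in (.0,.004,.008):
  for dy in (-.003,0,.003):
   for dx in(-.003,0,.003):
    for th in np.arange(-.4,1.41,.05):
     for sg in (1,-1):
      Q=Rs(sg*th);o=seat(h+.026,dx,dy)
      P=lambda s:[o+Q[:,:2]@v for v in s]
      m=mask(P(dpoly(.0125,.0045)));M=mask(P(dpoly(.017,.009)))-m
      best.append((z[m>0].mean()-z[M==1].mean(),h,dx,dy,sg*th))
best.sort(reverse=True)
for b in best[:12]: print(np.round(b,3))
E
```

```text
Traceback (most recent call last):
  File "h.py", line 5, in proj
    C=arm.calibration(c);T=np.linalg.inv(C["T"]);q=T[:3,:3]@np.array(p)+T[:3,3];v=np.array([q[0],-q[1],-q[2]]);w=np.array(C["intrinsics"])@v;return w[:2]/w[2]
ValueError: time passes only in moves, steps and waits
```

```bash
cat > h2.py <<'E'
E
sed -i 's/arm\.calibration(c)/CAL[c]/g' h.py; sed -i '3a CAL={c:arm.calibration(c) for c in ("top","scene")}' h.py
cat > dfit.py <<'E'
from fit import *
a=cv2.imread("pics/t0.png").astype(np.float32).mean(2)
K=8;x0,y0=255,200
z=cv2.resize(a[y0:y0+50,x0:x0+50],None,fx=K,fy=K,interpolation=cv2.INTER_LINEAR)
def mask(P):
    q=np.array([((proj(v,"top")-[x0,y0]+.5)*K) for v in P]);m=np.zeros(z.shape,np.uint8);cv2.fillPoly(m,[q.round().astype(np.int32)],1);return m
best=[]
for h in (.0,.004,.008):
  for dy in (-.003,0,.003):
   for dx in(-.003,0,.003):
    for th in np.arange(-.4,1.41,.1):
     for sg in (1,-1):
      Q=Rs(sg*th);o=seat(h+.026,dx,dy)
      P=lambda s:[o+Q[:,:2]@v for v in s]
      m=mask(P(dpoly(.0125,.0045)[::3]));M=mask(P(dpoly(.017,.009)[::3]))-m
      best.append((z[m>0].mean()-z[M==1].mean(),h,dx,dy,sg*th))
best.sort(reverse=True)
for b in best[:12]: print(np.round(b,3))
E
time python3 dfit.py; python3 -c "
from h import *
s=arm.get_state();print(s['t'],s['force'])"
```

```text
[6.2347e+01 8.0000e-03 3.0000e-03 0.0000e+00 5.0000e-01]
[6.2098e+01 8.0000e-03 3.0000e-03 0.0000e+00 6.0000e-01]
[6.1502e+01 8.0000e-03 3.0000e-03 0.0000e+00 4.0000e-01]
[6.1502e+01 8.0000e-03 3.0000e-03 0.0000e+00 4.0000e-01]
[6.0577e+01 8.0000e-03 3.0000e-03 0.0000e+00 7.0000e-01]
[6.0217e+01 8.0000e-03 3.0000e-03 0.0000e+00 3.0000e-01]
[6.0217e+01 8.0000e-03 3.0000e-03 0.0000e+00 3.0000e-01]
[60.184  0.     0.     0.     0.5  ]
[59.88  0.    0.    0.    0.6 ]
[5.9827e+01 4.0000e-03 0.0000e+00 0.0000e+00 4.0000e-01]
[5.9827e+01 4.0000e-03 0.0000e+00 0.0000e+00 4.0000e-01]
[5.9766e+01 4.0000e-03 0.0000e+00 0.0000e+00 5.0000e-01]
1.2 [0.16515155 0.0451878  0.04087034]
real	0m4.197s
user	0m4.157s
sys	0m0.178s
```

```bash
python3 - <<'E'
from fit import *
off=mp(p,[.01,0,0])-mp(p,[0,0,0])
for a in (.986,.8,.6,.4,.2,.1,0):
    p[3]=a;print(a,((lid(p,-.19,-.05,.008)+off+[0,0,.178])*1000).round(0))
for h in (0,.004,.008): print(h,seat(h).round(4),proj(seat(h),"scene").round(1),proj(seat(h+.026),"scene").round(1),proj(seat(h),"top").round(1),proj(seat(h+.026),"top").round(1))
print("skirt c",atz(T(613,425)[1],"top",.033).round(4))
for u in ((588,470),(605,470),(615,382),(640,385),(597,478)): print(u,atz(T(*u)[1],"top",.063).round(4))
print("z axis",Rs(.53).round(3).tolist())
a=cv2.imread("pics/t0.png")
cv2.imwrite("pics/c4.png",cv2.resize(a[195:235,353:393],(560,560),interpolation=cv2.INTER_CUBIC))
E
```

```text
0.986 [674. -62. 481.]
0.8 [646. -66. 460.]
0.6 [621. -70. 432.]
0.4 [601. -73. 399.]
0.2 [589. -75. 364.]
0.1 [585. -75. 345.]
0 [583. -76. 326.]
0 [ 0.4917 -0.039   0.0725] [287.9 224.8] [290.3 216.9] [279.8 221. ] [280.5 225.1]
0.004 [ 0.4898 -0.0393  0.076 ] [288.3 223.6] [290.7 215.7] [279.9 221.6] [280.6 225.8]
0.008 [ 0.4878 -0.0396  0.0794] [288.6 222.4] [291.1 214.5] [280.  222.3] [280.7 226.4]
skirt c [ 0.5108 -0.3199  0.033 ]
(588, 470) [ 0.4759 -0.2959  0.063 ]
(605, 470) [ 0.4759 -0.3085  0.063 ]
(615, 382) [ 0.5412 -0.3161  0.063 ]
(640, 385) [ 0.5391 -0.3346  0.063 ]
(597, 478) [ 0.47   -0.3025  0.063 ]
z axis [[-0.662, 0.564, -0.494], [-0.613, -0.786, -0.076], [-0.431, 0.253, 0.866]]
```

View pics/c4.png

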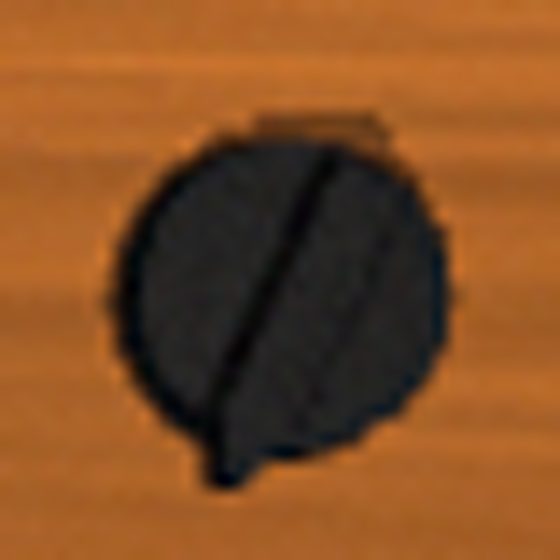

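Call:
move_arm([
  [20, -29, 7, 0, 0, 0],
  [20, -29, 7, 0, 0, 0],
  [20, -29, 7, 0, 0, 0],
  [20, -29, 7, 0, 0, 0],
  [20, -29, 7, 0, 0, 0],
], claw=255, squeeze=20)

```text
t: 1.62
eef_pos: [0.2864, 0.5024, 0.4401]
ee_rot: [-3.141, -0.0, -0.278]
force: [0.6, 0.3, -0.5]
width: 0.0599
```

Call:
move_arm([
  [20, -29, 7, 0, 0, 0],
  [20, -29, 7, 0, 0, 0],
  [20, -29, 7, 0, 0, 0],
  [20, -29, 7, 0, 0, 0],
  [20, -29, 7, 0, 0, 0],
])

```text
t: 2.03
eef_pos: [0.3863, 0.3572, 0.4753]
ee_rot: [-3.141, -0.0, -0.279]
force: [0.7, 0.1, 0.3]
width: 0.0264
```

Call:
move_arm([
  [20, -29, 7, 0, 0, 0],
  [20, -29, 7, 0, 0, 0],
  [20, -29, 7, 0, 0, 0],
  [20, -29, 7, 0, 0, 0],
  [20, -29, 7, 0, 0, 0],
])

```text
t: 2.45
eef_pos: [0.4863, 0.2122, 0.5104]
ee_rot: [-3.141, -0.0, -0.279]
force: [1.1, 1.0, 0.1]
width: 0.0007
```

Call:
move_arm([
  [20, -29, 7, 0, 0, 0],
  [20, -29, 7, 0, 0, 0],
  [20, -29, 7, 0, 0, 0],
  [20, -29, 7, 0, 0, 0],
  [20, -29, 7, 0, 0, 0],
])

```text
t: 2.87
eef_pos: [0.5863, 0.0672, 0.5453]
ee_rot: [-3.141, -0.0, -0.279]
force: [1.0, 1.0, -0.3]
width: 0.0003
```

The crop confirms the chosen knob: round skirt centred at about crop (280,298), with the bar running towards the nose at crop (225,485), so the nose points at about 155° in world yaw. Next I close the lid along its arc.

Call:
move_arm([
  [22, -32, -8, 0, 0, 0],
  [22, -32, -8, 0, 0, 0],
  [22, -32, -8, 0, 0, 0],
  [22, -32, -8, 0, 0, 0],
  [0, -1, -10, 0, 0, 0],
])

```text
t: 3.28
eef_pos: [0.6764, -0.065, 0.5006]
ee_rot: [3.14, 0.001, -0.283]
force: [-1.2, 1.2, -1.5]
width: 0.0007
```

Call:
move_arm([
  [0, 0, -10, 0, 0, 0],
  [0, 0, -12, 0, 0, 0],
  [-9, -1, -7, 0, 0, 0],
  [-9, -1, -7, 0, 0, 0],
  [-8, -1, -7, 0, 0, 0],
])

```text
t: 3.7
eef_pos: [0.6471, -0.0618, 0.4597]
ee_rot: [-3.141, -0.002, -0.277]
force: [2.2, -0.5, -0.4]
width: 0.0006
```

Call:
move_arm([
  [-8, -1, -9, 0, 0, 0],
  [-8, -1, -9, 0, 0, 0],
  [-8, -1, -9, 0, 0, 0],
  [-7, -1, -10, 0, 0, 0],
  [-7, -1, -11, 0, 0, 0],
])

```text
t: 4.12
eef_pos: [0.609, -0.0668, 0.4124]
ee_rot: [-3.141, -0.003, -0.277]
force: [0.4, -0.8, 0.1]
width: 0.0003
```

```bash
cat > kfit.py <<'E'
from fit import *
a=cv2.imread("pics/t0.png");x0,y0,K=350,192,6
z=cv2.resize(a[y0:y0+46,x0:x0+46],None,fx=K,fy=K,interpolation=cv2.INTER_LINEAR)
D=(z[:,:,2]<75).astype(np.uint8)
n,l,s,_=cv2.connectedComponentsWithStats(D);i=1+np.argmax(s[1:,4]);D=(l==i).astype(np.uint8)
t=np.linspace(0,2*np.pi,40)
sk=[np.c_[.036*np.cos(t),.036*np.sin(t),0*t+h] for h in (0,.033)]
bar=np.array([[x,y,h] for h in (.033,.063) for x,y in ((-.028,.009),(-.028,-.009),(.03,-.009),(.03,.009),(.046,.003),(.046,-.003))])
def px(P): return ((np.array([proj(v,"top") for v in P])-[x0,y0]+.5)*K).round().astype(np.int32)
def ren(q):
    c,s_=np.cos(q[2]),np.sin(q[2]);M=np.array([[c,-s_,0],[s_,c,0],[0,0,1]]);m=np.zeros(D.shape,np.uint8)
    for P in (np.vstack(sk),bar): cv2.fillConvexPoly(m,cv2.convexHull(px(P@M.T+[q[0],q[1],0])),1)
    return m
from scipy.optimize import minimize
J=lambda u:np.sum(ren([u[0]/1e3,u[1]/1e3,u[2]/50])!=D)
for g in ([511,-323,135],[514,-319,131]):
    r=minimize(J,g,method="Nelder-Mead",options=dict(initial_simplex=np.array([g]*4)+np.array([[0,0,0],[5,0,0],[0,5,0],[0,0,8]])))
    print(r.x[:2],np.degrees(r.x[2]/50),r.fun,D.sum())
E
python3 kfit.py
```

```text
[ 512.38854401 -321.61277963] 153.60075581787973 1952.0 15976
[ 511.66638903 -320.35381232] 156.85350828330903 1989.0 15976
```

Call:
move_arm([
  [-5, -1, -11, 0, 0, 0],
  [-4, -1, -11, 0, 0, 0],
  [-4, -1, -11, 0, 0, 0],
  [-3, 0, -11, 0, 0, 0],
  [-3, 0, -11, 0, 0, 0],
])

```text
t: 4.53
eef_pos: [0.5899, -0.0699, 0.3569]
ee_rot: [-3.141, -0.002, -0.277]
force: [0.7, -1.5, 0.8]
width: 0.0006
```

Call:
move_arm([
  [-2, 0, -11, 0, 0, 0],
  [-1, 0, -10, 0, 0, 0],
  [-1, 0, -7, 0, 0, 0],
  [0, 0, -3, 0, 0, 0],
  [0, 0, -2, 0, 0, 0],
])

```text
t: 4.95
eef_pos: [0.5863, -0.0704, 0.3265]
ee_rot: [3.141, -0.0, -0.277]
force: [-18.1, 8.2, 41.1]
width: 0.0005
```

```bash
python3 - <<'E'
from h import *
a=save("top","t1.png");b=save("scene","s1.png");s=arm.get_state();print(s["force"],s["eef_pos"])
cv2.imwrite("pics/v1.png",np.hstack([cv2.resize(a[80:260,200:420,::-1],(400,330)),cv2.resize(b[140:310,150:350,::-1],(390,330))]))
E
```

```text
[-13.2653173    6.82553381  25.46131949] [ 0.58620319 -0.07038257  0.32667568]
```

View pics/v1.png

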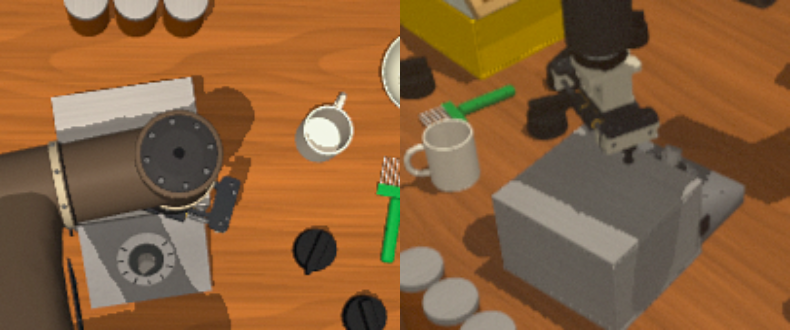

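The composite shows the lid flush on the tank, and the tip height of 149 mm agrees with a shut lid top of 148 mm. Now for the knob.

Call:
move_arm([
  [0, 0, 20, 0, 0, 0],
  [0, -10, 30, 0, 0, 0],
  [-8, -25, 10, 0, 0, -2],
  [-10, -31, 0, 0, 0, -2],
  [-10, -31, 0, 0, 0, -2],
], claw=0)

```text
t: 5.47
eef_pos: [0.5588, -0.1683, 0.3847]
ee_rot: [-3.141, -0.002, -0.383]
force: [-0.0, -0.7, -0.6]
width: 0.0284
```

Call:
move_arm([
  [-10, -32, 0, 0, 0, -2],
  [-10, -32, 0, 0, 0, -2],
  [-10, -32, -10, 0, 0, 0],
  [-8, -32, -20, 0, 0, 0],
  [-8, -25, -30, 0, 0, 0],
])

```text
t: 5.88
eef_pos: [0.513, -0.3232, 0.3255]
ee_rot: [-3.141, -0.006, -0.453]
force: [1.2, -0.3, 0.1]
width: 0.0616
```

```bash
python3 - <<'E'
from h import *
s=arm.get_state();print(s["t"],s["eef_pos"],np.degrees(s["ee_rot"]),s["width"],s["q"])
E
```

```text
5.8833 [ 0.5130317  -0.32319553  0.32554026] [-179.97578346   -0.33345102  -25.95880282] 0.06161984093049916 [-2.40034388e-01  3.06634243e-01 -2.55301529e-01  9.69410058e-04
 -1.00308315e+00  1.35724647e+00]
```

Call:
move_arm([
  [-1, 2, -10, 0, 0, 0],
  [0, 0, -20, 0, 0, 0],
  [0, 0, -25, 0, 0, 0],
  [0, 0, -25, 0, 0, 0],
  [0, 0, -18, 0, 0, 0],
])

```text
t: 6.3
eef_pos: [0.5112, -0.3186, 0.2234]
ee_rot: [-3.142, 0.002, -0.454]
force: [-0.2, 0.0, -1.1]
width: 0.0869
```

Call:
move_arm([
  [0, 0, -9, 0, 0, 0],
  [0, 0, -4, 0, 0, 0],
  [0, 0, 0, 0, 0, 0],
  [0, 0, 0, 0, 0, 0],
  [0, 0, 0, 0, 0, 0],
])

```text
t: 6.72
eef_pos: [0.5124, -0.3191, 0.214]
ee_rot: [-3.141, -0.002, -0.453]
force: [0.3, 0.2, 0.6]
width: 0.0877
```

Call:
move_arm([
  [0, 0, 0, 0, 0, 0],
  [0, 0, 0, 0, 0, 0],
  [0, 0, 0, 0, 0, 0],
  [0, 0, 0, 0, 0, 0],
  [0, 0, 0, 0, 0, 0],
], claw=255, squeeze=10)

```text
t: 7.13
eef_pos: [0.5118, -0.3191, 0.2129]
ee_rot: [-3.142, -0.0, -0.453]
force: [-1.0, 0.1, -0.1]
width: 0.0596
```

Call:
move_arm([
  [0, 0, 0, 0, 0, 0],
  [0, 0, 0, 0, 0, 0],
  [0, 0, 0, 0, 0, 0],
  [0, 0, 0, 0, 0, 0],
  [0, 0, 0, 0, 0, 0],
])

```text
t: 7.55
eef_pos: [0.5118, -0.3191, 0.2126]
ee_rot: [3.142, 0.0, -0.453]
force: [-0.5, -0.3, 0.2]
width: 0.0263
```

Call:
move_arm([
  [0, 0, 0, 0, 0, 0],
  [0, 0, 0, 0, 0, 0],
  [0, 0, 0, 0, 0, 0],
  [0, 0, 0, 0, 0, 0],
  [0, 0, 0, 0, 0, 0],
], squeeze=45)

```text
t: 7.97
eef_pos: [0.5117, -0.3191, 0.2126]
ee_rot: [3.142, 0.0, -0.453]
force: [-0.2, -0.5, 0.1]
width: 0.018
```

```bash
cat > plan.py <<'E'
from fit import *
import sys
np.set_printoptions(suppress=True)
def target(d,th=.53,h=.004,k=-.001,L=.2126):
    Q=Rs(th);Rt=np.c_[-Q[:,0],Q[:,1],-Q[:,2]]
    return seat(h)+Q[:,2]*(d+L)-k*Q[:,0],R.from_matrix(Rt)
def show(d,th=.53,h=.004):
    s=arm.get_state();P,Rt=target(d,th,h);Rc=R.from_euler("xyz",s["ee_rot"])
    print("d",d,"tgt",P.round(4),"delta mm",((P-s["eef_pos"])*1000).round(1),"rotvec deg",np.degrees((Rt*Rc.inv()).as_rotvec()).round(2))
    e=Rs(th).T@(np.array(s["eef_pos"])-target(0,th,h)[0])*1000;print("tool in shaft frame mm",e.round(2),"force",Rs(th).T@s["force"],"mom",Rs(th).T@s["moment"],"t",s["t"],"w",s["width"])
E
python3 -c "
from plan import *
show(.06);print(Rs(0)[:,2])
print(arm.get_state()['q'])"
```

```text
d 0.06 tgt [ 0.3544 -0.0607  0.3116] delta mm [-157.3  258.4   99. ] rotvec deg [-12.76 -28.97  63.53]
tool in shaft frame mm [ 97.13 266.86 -83.83] force [0.44249132 0.29394268 0.23694675] mom [-0.02090467 -0.40960821  0.08924254] t 7.9667 w 0.017970290711544698
[-0.49418496 -0.07603437  0.8660254 ]
[-0.23394393  0.42816642 -0.37490508  0.00004116 -0.76797347  1.35133542]
```

Call:
move_arm([
  [0, 0, 5, 0, 0, 0],
  [0, 0, 15, 0, 0, 0],
  [0, 0, 30, 0, 0, 0],
  [0, 0, 30, 0, 0, 0],
  [0, 0, 20, 0, 0, 0],
])

```text
t: 8.38
eef_pos: [0.5122, -0.3192, 0.3156]
ee_rot: [-3.142, -0.002, -0.453]
force: [0.8, -1.3, -1.1]
width: 0.0176
```

Call:
move_arm([
  [-15.8, 25.8, 4, -1.276, -2.897, 6.353],
  [-15.8, 25.8, 4, -1.276, -2.897, 6.353],
  [-15.8, 25.8, 4, -1.276, -2.897, 6.353],
  [-15.8, 25.8, 4, -1.276, -2.897, 6.353],
  [-15.8, 25.8, 4, -1.276, -2.897, 6.353],
])

```text
t: 8.8
eef_pos: [0.4318, -0.1891, 0.3329]
ee_rot: [3.074, -0.267, 0.119]
force: [0.1, 0.9, -0.1]
width: 0.0176
```

Call:
move_arm([
  [-15.8, 25.8, 0, -1.276, -2.897, 6.353],
  [-15.8, 25.8, 0, -1.276, -2.897, 6.353],
  [-15.8, 25.8, 0, -1.276, -2.897, 6.353],
  [-15.8, 25.8, 0, -1.276, -2.897, 6.353],
  [-15.8, 25.8, 0, -1.276, -2.897, 6.353],
])

```text
t: 9.22
eef_pos: [0.3605, -0.0665, 0.3424]
ee_rot: [2.87, -0.45, 0.753]
force: [1.9, 0.7, -0.2]
width: 0.0177
```

Call:
move_arm([
  [0, 0, 0, 0, 0, 0],
  [0, 0, 0, 0, 0, 0],
  [0, 0, 0, 0, 0, 0],
  [0, 0, 0, 0, 0, 0],
  [0, 0, 0, 0, 0, 0],
])

```text
t: 9.63
eef_pos: [0.3605, -0.0688, 0.3396]
ee_rot: [2.875, -0.441, 0.744]
force: [-0.8, -0.2, -2.0]
width: 0.0178
```

```bash
python3 -c "
from plan import *
show(.04);print(arm.get_state()['q'])
a=save('top','t2.png');b=save('scene','s2.png')
cv2.imwrite('pics/v2.png',np.hstack([cv2.resize(a[150:270,200:360,::-1],(400,300)),cv2.resize(b[130:250,230:390,::-1],(400,300))]))"
```

```text
d 0.04 tgt [ 0.3643 -0.0592  0.2943] delta mm [  3.8   9.7 -45.3] rotvec deg [-0.46 -0.8  -0.2 ]
tool in shaft frame mm [-11.1   16.9   81.82] force [ 1.49178867 -0.79612418 -1.31364433] mom [-0.87761532 -1.7160171   0.02163195] t 9.6333 w 0.017825602979711905
[ 0.40393711 -0.30347939 -1.01629765  0.30969696 -0.37438258  1.58936303]
```

View pics/v2.png

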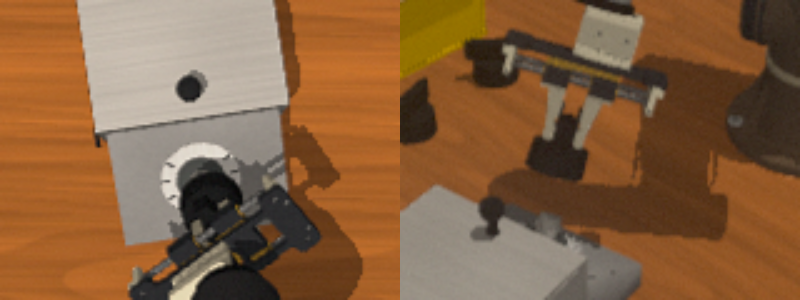

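The view shows the knob held square to the slope, above and in front of the shaft. Joint 3 is almost at its lower limit (-1.016 against -1.02), so I'm moving in closer, where it should relax.

Call:
move_arm([
  [3, 2, -9, 0, 0, 0],
  [1, 2, -9, 0, 0, 0],
  [0, 2, -9, -0.2, -0.4, -0.1],
  [0, 2, -8, -0.2, -0.4, -0.1],
  [0, 2, -6, 0, 0, 0],
])

```text
t: 10.15
eef_pos: [0.3776, -0.0732, 0.3123]
ee_rot: [2.889, -0.444, 0.748]
force: [0.4, -0.3, -2.0]
width: 0.0178
```

Call:
move_arm([
  [0, 0, 0, 0, 0, 0],
  [0, 0, 0, 0, 0, 0],
  [0, 0, 0, 0, 0, 0],
  [0, 0, 0, 0, 0, 0],
  [0, 0, 0, 0, 0, 0],
])

```text
t: 10.57
eef_pos: [0.3772, -0.0727, 0.3134]
ee_rot: [2.888, -0.446, 0.75]
force: [0.2, 0.2, -1.5]
width: 0.018
```

```bash
python3 -c "
from plan import *
show(.04);print(arm.get_state()['q'])"
```

```text
d 0.04 tgt [ 0.3643 -0.0592  0.2943] delta mm [-12.9  13.5 -19.1] rotvec deg [-1.16 -1.06 -0.87]
tool in shaft frame mm [-8.49 22.75 51.23] force [ 0.42407722 -0.38971729 -1.36405068] mom [-0.77596017 -1.71477215  0.08387645] t 10.5667 w 0.017980297935287295
[ 0.35447004 -0.21061365 -1.01604526  0.26841194 -0.27016729  1.66719982]
```

Joint 3 stays at its fold limit with the tool along the shaft axis, so this pose can't be reached closer in. I'll set the knob back where it stood and regrasp it with the tool leaning 25° about the jaw axis. At the shaft the tool will then be closer to vertical and about 67 mm farther out.

```bash
python3 -c "
from plan import *
s=arm.get_state();Rc=R.from_euler('xyz',s['ee_rot']);Rt=R.from_euler('xyz',[np.pi,0,-.453])
print(np.degrees((Rt*Rc.inv()).as_rotvec()))
# tilt on table about jaw axis
xk=-Rt.as_matrix()[:,0];yk=Rt.as_matrix()[:,1]
for sg in (25,-25):
    Q=R.from_rotvec(np.radians(sg)*yk);b=-(Q*Rt).as_matrix()[:,2];print(sg,b,b@xk,np.degrees(Q.as_rotvec()),'tcp',np.array([.5117,-.3191,.055])+.1593*b)
"
```

```text
[ 10.95052363  28.77204511 -64.10192474]
25 [-0.3799922   0.18496519  0.90630779] 0.4226182617406995 [-10.94162285 -22.47845389   0.        ] tcp [ 0.45116724 -0.28963505  0.19937483]
-25 [ 0.3799922  -0.18496519  0.90630779] -0.42261826174069944 [10.94162285 22.47845389 -0.        ] tcp [ 0.57223276 -0.34856495  0.19937483]
```

Call:
move_arm([
  [8, -24, 10, 1.095, 2.877, -6.41],
  [13, -25, 8, 1.095, 2.877, -6.41],
  [14, -25, 0, 1.095, 2.877, -6.41],
  [14, -25, 0, 1.095, 2.877, -6.41],
  [14, -25, -8, 1.095, 2.877, -6.41],
])

```text
t: 10.98
eef_pos: [0.4417, -0.198, 0.3252]
ee_rot: [3.091, -0.262, 0.112]
force: [0.9, 1.2, -0.5]
width: 0.0176
```

Call:
move_arm([
  [14, -25, -8, 1.095, 2.877, -6.41],
  [14, -25, -10, 1.095, 2.877, -6.41],
  [14, -25, -10, 1.095, 2.877, -6.41],
  [15, -24, -10, 1.095, 2.877, -6.41],
  [14, -23, -10, 1.095, 2.877, -6.41],
])

```text
t: 11.4
eef_pos: [0.5122, -0.3201, 0.2747]
ee_rot: [3.141, 0.002, -0.458]
force: [1.2, 0.9, -0.8]
width: 0.018
```

Call:
move_arm([
  [0, 0, 0, 0, 0, 0],
  [0, 0, 0, 0, 0, 0],
  [0, 0, 0, 0, 0, 0],
  [0, 0, 0, 0, 0, 0],
  [0, 0, 0, 0, 0, 0],
])

```text
t: 11.82
eef_pos: [0.5109, -0.318, 0.2763]
ee_rot: [-3.141, -0.001, -0.452]
force: [-0.1, 0.3, -1.0]
width: 0.0175
```

```bash
python3 -c "
from plan import *
s=arm.get_state();Rc=R.from_euler('xyz',s['ee_rot']);Rt=R.from_euler('xyz',[np.pi,0,-.453])
print(np.degrees((Rt*Rc.inv()).as_rotvec()),(np.array([.5117,-.3191,.2126])-s['eef_pos'])*1e3)"
```

```text
[-0.00226201  0.07805647 -0.0859321 ] [  0.83665863  -1.12746705 -63.67733532]
```

Call:
move_arm([
  [0, 0, -20, 0, 0, 0],
  [0, 0, -20, 0, 0, 0],
  [0, 0, -13, 0, 0, 0],
  [0, 0, -7, 0, 0, 0],
  [0, 0, -3, 0, 0, 0],
])

```text
t: 12.23
eef_pos: [0.5108, -0.3181, 0.2124]
ee_rot: [3.142, 0.002, -0.452]
force: [-9.4, 12.0, 28.6]
width: 0.0176
```

Call:
move_arm([
  [0, 0, -1, 0, 0, 0],
  [0, 0, 0, 0, 0, 0],
  [0, 0, 0, 0, 0, 0],
  [0, 0, 0, 0, 0, 0],
  [0, 0, 0, 0, 0, 0],
], squeeze=5)

```text
t: 12.65
eef_pos: [0.5117, -0.3187, 0.2123]
ee_rot: [-3.141, -0.001, -0.453]
force: [-1.8, 3.5, 6.2]
width: 0.0179
```

Call:
move_arm([
  [0, 0, 0, 0, 0, 0],
  [0, 0, 0, 0, 0, 0],
  [0, 0, 0, 0, 0, 0],
  [0, 0, 0, 0, 0, 0],
  [0, 0, 0, 0, 0, 0],
], claw=130)

```text
t: 13.07
eef_pos: [0.5116, -0.319, 0.2116]
ee_rot: [-3.141, -0.0, -0.453]
force: [0.4, -0.0, 4.9]
width: 0.0412
```

Call:
move_arm([
  [0, 0, 15, 0, 0, 0],
  [15.6, -7.6, -1, 2.735, 5.62, 0],
  [15.5, -7.5, -2.8, 2.735, 5.62, 0],
  [15, -7.3, -4.7, 2.735, 5.62, 0],
  [14.5, -7.1, -6.5, 2.735, 5.62, 0],
])

```text
t: 13.48
eef_pos: [0.5727, -0.3487, 0.2119]
ee_rot: [-3.141, 0.441, -0.453]
force: [0.2, -0.4, -0.4]
width: 0.0425
```

Call:
move_arm([
  [0, 0, 0, 0, 0, 0],
  [0, 0, 0, 0, 0, 0],
  [0, 0, -4, 0, 0, 0],
  [0, 0, -3, 0, 0, 0],
  [0, 0, -3, 0, 0, 0],
])

```text
t: 13.9
eef_pos: [0.5712, -0.3479, 0.2021]
ee_rot: [-3.141, 0.435, -0.453]
force: [-0.7, -0.2, 0.9]
width: 0.0429
```

```bash
python3 -c "
from plan import *
s=arm.get_state();Rc=R.from_euler('xyz',s['ee_rot']);Rt=R.from_rotvec(np.radians([10.9416,22.478,0]))*R.from_euler('xyz',[np.pi,0,-.453])
print(np.degrees((Rt*Rc.inv()).as_rotvec()),(np.array([.5722,-.3486,.2009])-s['eef_pos'])*1e3,s['force'],s['width'])
a=save('top','t3.png');b=save('scene','s3.png')
cv2.imwrite('pics/v3.png',np.hstack([cv2.resize(a[150:270,300:460,::-1],(400,300)),cv2.resize(b[100:220,170:330,::-1],(400,300))]))"
```

```text
[0.0172975  0.08222875 0.00723093] [ 0.97486605 -0.65577245 -1.15199289] [-0.70146256 -0.17928164  0.85369119] 0.04286579879691253
```

View pics/v3.png

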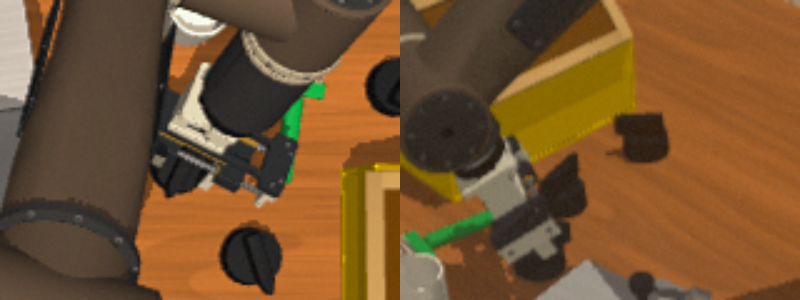

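The tool leans over the knob with the fingers on either side of the bar, and nothing else is touched. Now I close.

Call:
move_arm([
  [0, 0, 0, 0, 0, 0],
  [0, 0, 0, 0, 0, 0],
  [0, 0, 0, 0, 0, 0],
  [0, 0, 0, 0, 0, 0],
  [0, 0, 0, 0, 0, 0],
], claw=255, squeeze=10)

```text
t: 14.42
eef_pos: [0.5719, -0.3482, 0.2013]
ee_rot: [-3.141, 0.437, -0.453]
force: [0.4, -0.0, 1.3]
width: 0.0184
```

Call:
move_arm([
  [0, 0, 0, 0, 0, 0],
  [0, 0, 0, 0, 0, 0],
  [0, 0, 0, 0, 0, 0],
  [0, 0, 0, 0, 0, 0],
  [0, 0, 0, 0, 0, 0],
], squeeze=55)

```text
t: 14.83
eef_pos: [0.5719, -0.3483, 0.2013]
ee_rot: [-3.142, 0.437, -0.453]
force: [-0.6, 0.9, 3.4]
width: 0.0174
```

```bash
cat > plan2.py <<'E'
from plan import *
import json,os
def knobT(): # knob pose on table at regrasp
    k=np.array([.5117,-.3191,0])-.001*np.array([np.cos(np.pi-.453),np.sin(np.pi-.453),0]);return k,R.from_euler("z",np.pi-.453)
if not os.path.exists("grip.json"):
    s=arm.get_state();k,Rk=knobT();Rc=R.from_euler("xyz",s["ee_rot"])
    json.dump([Rk.inv().apply(np.array(s["eef_pos"])-k).tolist(),(Rk.inv()*Rc).as_quat().tolist(),s["width"]],open("grip.json","w"))
g,q,_=json.load(open("grip.json"));g=np.array(g);Rg=R.from_quat(q) # tcp in knob frame
def target(d,th=.53,h=.004,ex=0,ey=0):
    Q=Rs(th);return seat(h)+Q@(g+[ex,ey,d]),R.from_matrix(Q)*Rg
def show(d,th=.53,h=.004,ex=0,ey=0):
    s=arm.get_state();P,Rt=target(d,th,h,ex,ey);Rc=R.from_euler("xyz",s["ee_rot"])
    print("tgt",P.round(4),"delta",((P-s["eef_pos"])*1000).round(1),"rot",np.degrees((Rt*Rc.inv()).as_rotvec()).round(2))
    Rk=Rc*Rg.inv();ko=np.array(s["eef_pos"])-Rk.apply(g);Q=Rs(th)
    print("knob in shaft mm",(Q.T@(ko-seat(h))*1e3).round(2),"rot",(R.from_matrix(Q.T)*Rk).as_rotvec().round(3),"F",(Q.T@s["force"]).round(1),"M",np.round(s["moment"],2),"t",round(s["t"],2),"w",round(s["width"],4),"q",np.round(s["q"],3))
E
python3 -c "
from plan2 import *
print(g*1e3,Rg.as_matrix().round(3).tolist());show(.05)"
```

```text
[-65.88906398  -0.08502855 201.32271488] [[-0.906, 0.0, 0.423], [0.0, 1.0, -0.0], [-0.423, -0.0, -0.906]]
tgt [ 0.4091 -0.018   0.322 ] delta [-162.8  330.3  120.7] rot [-12.76 -28.95  63.51]
knob in shaft mm [189.5  213.97 -55.77] rot [ 0.021 -0.552 -1.108] F [-1.7 -0.2  3.2] M [-0.22 -0.82 -0.1 ] t 14.83 w 0.0174 q [-0.28   0.66   0.01  -0.075 -1.353  1.43 ]
```

Call:
move_arm([
  [0, 0, 5, 0, 0, 0],
  [0, 0, 20, 0, 0, 0],
  [0, 0, 30, 0, 0, 0],
  [0, 0, 35, 0, 0, 0],
  [0, 0, 30, 0, 0, 0],
])

```text
t: 15.25
eef_pos: [0.5717, -0.3483, 0.3226]
ee_rot: [3.141, 0.437, -0.453]
force: [1.5, -0.1, -0.8]
width: 0.0174
```

Call:
move_arm([
  [-16.3, 33, 3, -1.276, -2.895, 6.351],
  [-16.3, 33, 3, -1.276, -2.895, 6.351],
  [-16.3, 33, 3, -1.276, -2.895, 6.351],
  [-16.3, 33, 3, -1.276, -2.895, 6.351],
  [-16.3, 33, 0, -1.276, -2.895, 6.351],
])

```text
t: 15.67
eef_pos: [0.4895, -0.182, 0.3334]
ee_rot: [3.076, 0.168, 0.09]
force: [2.0, 1.5, -0.8]
width: 0.018
```

Call:
move_arm([
  [-16.3, 33, -2, -1.276, -2.895, 6.351],
  [-16.3, 33, -2, -1.276, -2.895, 6.351],
  [-16.3, 33, -2, -1.276, -2.895, 6.351],
  [-16.3, 33, -2, -1.276, -2.895, 6.351],
  [-16.3, 33, -3, -1.276, -2.895, 6.351],
])

```text
t: 16.08
eef_pos: [0.4077, -0.017, 0.3223]
ee_rot: [2.885, -0.028, 0.634]
force: [0.6, -0.1, -0.3]
width: 0.0177
```

Call:
move_arm([
  [0, 0, 0, 0, 0, 0],
  [0, 0, 0, 0, 0, 0],
  [0, 0, 0, 0, 0, 0],
  [0, 0, 0, 0, 0, 0],
  [0, 0, 0, 0, 0, 0],
])

```text
t: 16.5
eef_pos: [0.4095, -0.0191, 0.3222]
ee_rot: [2.887, -0.024, 0.625]
force: [0.8, -0.1, -1.8]
width: 0.0175
```

```bash
python3 -c "
from plan2 import *
show(.032)
a=save('top','t4.png');b=save('scene','s4.png')
cv2.imwrite('pics/v4.png',np.hstack([cv2.resize(a[170:260,230:350,::-1],(400,300)),cv2.resize(b[160:250,250:370,::-1],(400,300))]))"
```

```text
tgt [ 0.418  -0.0166  0.3064] delta [  8.5   2.5 -15.8] rot [-0.01 -0.03  0.2 ]
knob in shaft mm [ 0.55  1.17 50.13] rot [ 0.001 -0.001 -0.003] F [ 0.3  0.1 -1.9] M [ 0.68  0.65 -0.02] t 16.5 w 0.0175 q [ 0.545 -0.07  -0.867  0.369 -0.764  1.38 ]
```

View pics/v4.png

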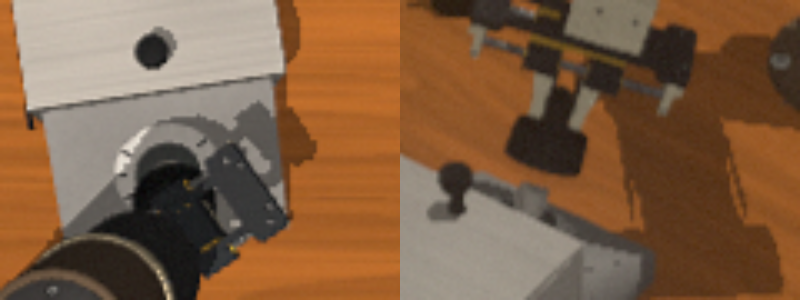

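The knob sits coaxial above the shaft in both views (scene crop: knob underside about (543,162), shaft tip about (532,190)). I advance along the shaft axis.

Call:
move_arm([
  [2, 0.7, -3.5, 0, 0, 0.1],
  [2.5, 0.7, -4.5, 0, 0, 0.1],
  [2.5, 0.6, -4.3, 0, 0, 0],
  [1.5, 0.5, -3.5, 0, 0, 0],
  [0, 0, 0, 0, 0, 0],
])

```text
t: 17.02
eef_pos: [0.4174, -0.0159, 0.3052]
ee_rot: [2.886, -0.022, 0.631]
force: [0.2, 0.4, -1.9]
width: 0.018
```

Call:
move_arm([
  [1, 0.15, -1.7, 0, 0, 0],
  [1, 0.15, -1.7, 0, 0, 0],
  [1, 0.15, -1.7, 0, 0, 0],
  [1, 0.15, -1.7, 0, 0, 0],
  [0, 0, 0, 0, 0, 0],
])

```text
t: 17.43
eef_pos: [0.4214, -0.0151, 0.2993]
ee_rot: [2.886, -0.024, 0.632]
force: [-1.0, -0.2, -1.4]
width: 0.0176
```

```bash
python3 -c "
from plan2 import *
show(.02)"
```

```text
tgt [ 0.4239 -0.0157  0.296 ] delta [ 2.5 -0.6 -3.2] rot [ 0.01 -0.02 -0.2 ]
knob in shaft mm [-0.17 -1.2  23.97] rot [-0.002  0.     0.003] F [ 1.4 -0.7 -0.7] M [0.68 0.6  0.06] t 17.43 w 0.0176 q [ 0.53  -0.015 -0.89   0.404 -0.686  1.356]
```

Call:
move_arm([
  [0.8, -0.3, -1.1, 0, 0, -0.1],
  [0.8, -0.2, -1.1, 0, 0, -0.1],
  [0.9, -0.1, -1, 0, 0, 0],
  [0, 0, 0, 0, 0, 0],
  [0, 0, 0, 0, 0, 0],
])

```text
t: 17.85
eef_pos: [0.4238, -0.0158, 0.2962]
ee_rot: [2.886, -0.024, 0.628]
force: [-0.3, 0.1, -1.6]
width: 0.0175
```

```bash
python3 -c "
from plan2 import *
show(.016)"
```

```text
tgt [ 0.4259 -0.0154  0.2926] delta [ 2.1  0.5 -3.6] rot [ 0.01 -0.03  0.01]
knob in shaft mm [ 0.22  0.07 20.26] rot [-0.    -0.001 -0.   ] F [ 0.8 -0.7 -1.2] M [ 0.61  0.65 -0.03] t 17.85 w 0.0175 q [ 0.524 -0.005 -0.891  0.409 -0.676  1.352]
```

Call:
move_arm([
  [0.5, 0.1, -0.9, 0, 0, 0],
  [0.5, 0.1, -0.9, 0, 0, 0],
  [0.5, 0.1, -0.9, 0, 0, 0],
  [0.5, 0.1, -0.9, 0, 0, 0],
  [0, 0, 0, 0, 0, 0],
])

```text
t: 18.27
eef_pos: [0.4258, -0.0154, 0.2925]
ee_rot: [2.886, -0.024, 0.628]
force: [-1.1, -0.3, -1.5]
width: 0.0175
```

Call:
move_arm([
  [0.5, 0.1, -0.9, 0, 0, 0],
  [0.5, 0.1, -0.9, 0, 0, 0],
  [0.5, 0.1, -0.9, 0, 0, 0],
  [0, 0, 0, 0, 0, 0],
  [0, 0, 0, 0, 0, 0],
])

```text
t: 18.68
eef_pos: [0.4273, -0.0151, 0.2899]
ee_rot: [2.886, -0.024, 0.628]
force: [1.0, -1.4, -2.7]
width: 0.0179
```

```bash
python3 -c "
from plan2 import *
show(.01)"
```

```text
tgt [ 0.4289 -0.0149  0.2874] delta [ 1.6  0.2 -2.5] rot [ 0.   -0.02  0.01]
knob in shaft mm [ 0.17 -0.14 12.98] rot [-0. -0. -0.] F [ 1.3  1.  -2.8] M [ 0.1   0.58 -0.13] t 18.68 w 0.0179 q [ 0.518  0.011 -0.897  0.421 -0.654  1.343]
```

Forces are still small and the knob is clearly over the shaft. I keep pushing through the ball detent.

Call:
move_arm([
  [0.5, 0.1, -0.9, 0, 0, 0],
  [0.5, 0.1, -0.9, 0, 0, 0],
  [0.5, 0.1, -0.9, 0, 0, 0],
  [0.5, 0.1, -0.9, 0, 0, 0],
  [0, 0, 0, 0, 0, 0],
])

```text
t: 19.1
eef_pos: [0.4293, -0.0147, 0.2861]
ee_rot: [2.886, -0.024, 0.628]
force: [1.2, -1.6, -4.2]
width: 0.0179
```

Call:
move_arm([
  [0.5, 0.1, -0.9, 0, 0, 0],
  [0.5, 0.1, -0.9, 0, 0, 0],
  [0.5, 0.1, -0.9, 0, 0, 0],
  [0.5, 0.1, -0.9, 0, 0, 0],
  [0, 0, 0, 0, 0, 0],
])

```text
t: 19.52
eef_pos: [0.4314, -0.0142, 0.2825]
ee_rot: [2.886, -0.024, 0.628]
force: [1.1, -2.7, -5.2]
width: 0.0175
```

```bash
python3 -c "
from plan2 import *
show(.0)"
```

```text
tgt [ 0.4338 -0.0142  0.2787] delta [ 2.5  0.1 -3.7] rot [-0.   -0.03  0.  ]
knob in shaft mm [ 0.14 -0.46  4.48] rot [-0. -0. -0.] F [ 3.2  1.4 -4.8] M [-0.21  0.33 -0.11] t 19.52 w 0.0175 q [ 0.511  0.029 -0.903  0.435 -0.629  1.333]
```

Call:
move_arm([
  [0.5, 0.1, -0.9, 0, 0, 0],
  [0.5, 0.1, -0.9, 0, 0, 0],
  [0.5, 0.1, -0.9, 0, 0, 0],
  [0, 0, 0, 0, 0, 0],
  [0, 0, 0, 0, 0, 0],
])

```text
t: 19.93
eef_pos: [0.4328, -0.014, 0.2799]
ee_rot: [2.886, -0.024, 0.628]
force: [-0.7, -1.9, -3.6]
width: 0.0178
```

Call:
move_arm([
  [0.5, 0, -0.9, 0, 0, 0],
  [0.5, 0, -0.9, 0, 0, 0],
  [0.5, 0, -0.9, 0, 0, 0],
  [0, 0, 0, 0, 0, 0],
  [0, 0, 0, 0, 0, 0],
])

```text
t: 20.35
eef_pos: [0.4333, -0.0142, 0.2789]
ee_rot: [2.885, -0.024, 0.628]
force: [-31.1, 10.6, 36.1]
width: 0.0175
```

```bash
python3 -c "
from plan2 import *
show(.0)
a=save('top','t5.png');b=save('scene','s5.png')
cv2.imwrite('pics/v5.png',np.hstack([cv2.resize(a[170:260,230:350,::-1],(400,300)),cv2.resize(b[160:250,250:370,::-1],(400,300))]))"
```

```text
tgt [ 0.4338 -0.0142  0.2787] delta [ 0.5  0.1 -0.2] rot [0.06 0.01 0.03]
knob in shaft mm [0.37 0.03 0.46] rot [ 0.001 -0.     0.   ] F [ -1.5 -16.7  45.8] M [ 2.15  9.51 -1.2 ] t 20.35 w 0.0175 q [ 0.507  0.038 -0.908  0.445 -0.617  1.325]
```

View pics/v5.png

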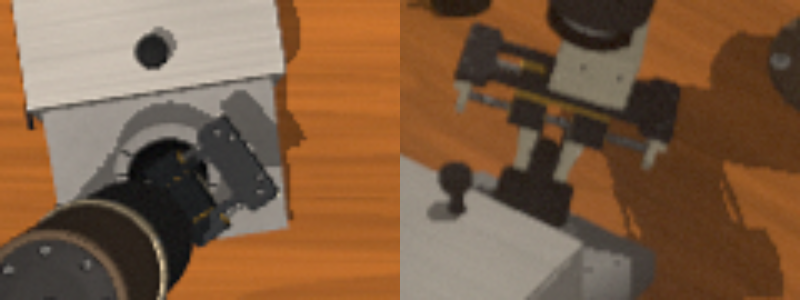

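A hard stop at 46 N, with the model depth 0.5 mm from the collar: the knob is home. I ease the force off, release and back away.

Call:
move_arm([
  [-0.5, 0, 0.9, 0, 0, 0],
  [0, 0, 0, 0, 0, 0],
  [0, 0, 0, 0, 0, 0],
  [0, 0, 0, 0, 0, 0],
  [0, 0, 0, 0, 0, 0],
], squeeze=5)

```text
t: 20.87
eef_pos: [0.4338, -0.014, 0.2786]
ee_rot: [2.886, -0.024, 0.628]
force: [-6.3, -0.5, 5.9]
width: 0.0184
```

Call:
move_arm([
  [0, 0, 0, 0, 0, 0],
  [0, 0, 0, 0, 0, 0],
  [0, 0, 0, 0, 0, 0],
  [0, 0, 0, 0, 0, 0],
  [0, 0, 0, 0, 0, 0],
], claw=130)

```text
t: 21.28
eef_pos: [0.4341, -0.0138, 0.2784]
ee_rot: [2.886, -0.025, 0.629]
force: [-0.9, -1.0, 0.4]
width: 0.0414
```

Call:
move_arm([
  [-1, 1, 5, 0, 0, 0],
  [-2, 2, 15, 0, 0, 0],
  [-3, 4, 20, 0, 0, 0],
  [-4, 5, 25, 0, 0, 0],
  [-5, 6, 30, 0, 0, 0],
])

```text
t: 21.7
eef_pos: [0.4181, 0.004, 0.3737]
ee_rot: [2.887, -0.022, 0.628]
force: [0.5, 0.7, 0.1]
width: 0.0427
```

Call:
move_arm([
  [0, 35, 10, 0, 0, 0],
  [0, 35, 0, 0, 0, 0],
  [0, 35, 0, 0, 0, 0],
  [0, 35, 0, 0, 0, 0],
  [0, 35, 0, 0, 0, 0],
])

```text
t: 22.12
eef_pos: [0.4182, 0.1807, 0.384]
ee_rot: [2.887, -0.025, 0.629]
force: [0.7, -0.0, 0.0]
width: 0.0432
```

```bash
python3 -c "
from plan2 import *
a=save('top','t6.png');b=save('scene','s6.png');s=arm.get_state();print(s['t'],s['force'],s['width'],s['eef_pos'])
for n,z in (('home',0),('1cm',.01)):
    print(n,'skirt top edge/bar top centre proj',[proj(seat(.0045+z+k),c).round(1) for c in ('top','scene') for k in (.033,.063)])
    print('nose',[proj(seat(.0045+z+.05)+Rs(.53)[:,0]*.046,c).round(1) for c in ('top','scene')])
cv2.imwrite('pics/v6.png',np.hstack([cv2.resize(a[170:260,230:350,::-1],(400,300),interpolation=2),cv2.resize(b[160:250,250:370,::-1],(400,300),interpolation=2)]))"
```

```text
22.2167 [-0.24207865 -0.17731885 -1.03167141] 0.04266050343364415 [0.41919536 0.18329189 0.3839576 ]
home skirt top edge/bar top centre proj [array([280.8, 227. ]), array([281.7, 232. ]), array([291.4, 213.4]), array([294.3, 204.1])]
nose [array([290.9, 240.6]), array([293.6, 204.6])]
1cm skirt top edge/bar top centre proj [array([281.1, 228.7]), array([282. , 233.7]), array([292.4, 210.3]), array([295.3, 201. ])]
nose [array([291.3, 242.4]), array([294.6, 201.6])]
```

View pics/v6.png

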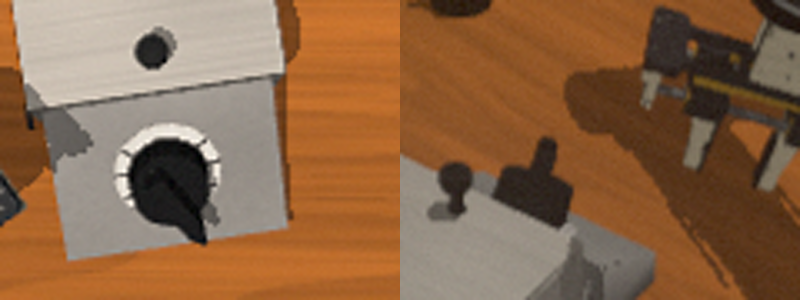

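The knob sits on the dial with its nose at top pixel (291.5,243), against about (291,241) predicted for home. The lid is flush and the gripper is clear, so I'm handing in.

```bash
python3 -c "
from h import *
print(arm.job_done())"
```

```text
the job is handed in; nothing more can be done
None
```

The lid is shut, the knob is on the shaft, and I handed the job in at about 22 s of the 53 s. `job_done()` gives no verdict.

- **Lid:** I pushed it down with closed fingers until it hit a hard stop. The fingertips were then at 148.7 mm, against 148 mm for a shut lid, and later pictures show it flush. The wrist read 41 N at that stop. The 40 N limit is for the arm or gripper body, and only the fingertips were in contact.
- **Knob:** I took the look-alike farthest to the robot's left. The first, straight grasp could not reach the shaft because joint 3 hit its range limit. I set the knob back down and regrasped it with the tool leaning 25°. It then slid onto the shaft, flats lined up at about 0.53 rad, until a sudden stop at 46 N, well above the 3–10 N of the sprung balls.
- **Last checks:**
  - My estimate put the knob 0.5 mm from the collar, but it assumes a collar height of about 4 mm read from the images. The hard stop is the stronger evidence that it is home.
  - In the last picture the nose was about 2 pixels from where I predicted.
  - I did not feel the snap as a separate event: just before the stop the force read slightly negative instead of resisting.
- **Other things:** None of the loose things I could see had moved, though I did not measure each one at the end. The gripper is open and clear of everything.

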